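# Mount a sleeve on the indexing fixture and index it to the third stop

### The job

Take the tall copper sleeve from the steel tray and lower it upright over the fixture's spindle until it rests on the faceplate, then let go of it; do not drop it. Then pinch the fixture's black knob and turn it clockwise from its home position, click by click, to the third click stop, without turning on past it. Finish while still gripping the knob, keeping it still in the third stop; leave the short collar, the wrench, the screwdriver and the jar where they are.

Things in the scene. Friction and masses are not known exactly. Their poses are not given: they have to be found in the camera images.
- sleeve_mid (a point): Tall copper sleeve (tube), 44 mm outside diameter, 32 mm bore, 50 mm tall, 0.3 kg, loose, standing upright in the steel tray beside the collar (which of the two is nearer varies). The point is its centre, half-way up: 25 mm above its lower end. z along its axis.
- collar_mid (a point): Short copper collar, 44 mm outside diameter, 20 mm bore, 18 mm tall, lying flat in the same tray about 124 mm from the sleeve (centre to centre); not used. The point is its centre, half-way up.
- tray: Shallow steel tray, 170 x 270 mm, rim 14 mm high, walls and floor 3 mm thick, fixed. Origin under its centre, on the table; y along its length.
- fixture: Grey indexing fixture, a housing 120 x 270 x 30 mm fixed to the table. Origin under its centre; y along its length. On its top, 30 mm above the table: the knob at y = -75 mm, the steel faceplate with the spindle at y = +75 mm. White marks on the top around the knob show its stops: a longer one for home, then five short ones 24 degrees apart, clockwise.
- spindle_seat (a point): Centre of the top face of the fixture's steel faceplate (72 mm disc, 40 mm above the table), on which the sleeve's lower end must rest. z up along the spindle: a steel post 28 mm in diameter that stands 28 mm above this face, its top 8 mm tapered to 16 mm. The faceplate is geared to the knob and turns with it.
- knob_grip (a point): Black knob on a vertical axis: an upright bar grip 52 mm long, 14 mm thick, its top 76 mm above the table, on a 54 mm disc whose top is 38 mm above the table. The point lies on the axis, in the bar, 64 mm above the table. Its x runs along the bar and turns with it; the white pointer is at the bar's -x end. At home the bar is square to the fixture's length and the pointer is at the longer white mark.
- knob (a joint): Angle of the knob, rad: about 0 in its home stop at the start, growing clockwise seen from above. A spring pawl gives a click stop every 24 degrees (0.419 rad): first 0.419, second 0.838, third 1.257, fourth 1.676. It takes about 0.17 N m to leave a stop; past half-way the knob is drawn into the next stop and stays there.
- wrench: Steel wrench lying on the table beyond the tray; bystander. Origin at its underside, x along it.
- screwdriver: Screwdriver lying on the table to the right (-y) of the fixture; bystander. Origin at its underside, x along it.
- flux: Small amber jar with a white cap, 44 mm wide and 85 mm tall, on the table to the right (-y) of the fixture; bystander. Origin at the centre of its underside.
Not all that is in view belongs to the job. Of the things that look like the part that bears sleeve_mid, the middle-sized one is meant.

How it is judged:
By the outcome, as a careful person would: the job done as asked, in the order asked, and still so for the second after the job is handed in, while the arm keeps its last pose, push and grip.
It also fails if it takes over 62 s, if anything falls off the work surface, if the arm or the gripper's body presses on something with over 40 N, if the wrist force passes 120 N, or if a joint passes its speed limit or range.

### The arm

A 6-joint arm with a two-finger parallel gripper is mounted at the origin on the work surface. World frame = base frame: x ahead of the robot, y to its left, z up, the work surface at z = 0. Lengths are in m, angles in rad, forces in N, time in s.
With the tool pointing down it reaches from about 0.375 to 0.9 m from the base axis. Payload 3.1 kg.
Tool frame: the origin (TCP) lies at the very end of the fingers, on their centre line; the grasp point (between the pads) lies 19 mm behind it; z points along the fingers, y is the direction in which the jaws open and shut (so a half turn about z gives the same grasp; the last joint's range is limited). The gripper opens to 85 mm and grips with 20 to 120 N. Pads are 22 mm wide; open, the fingers measure 114 mm over their backs; the gripper's body (76 mm by 85 mm) begins 54 mm behind the grasp point. The pads swing forward as they close: fully open they stand 13 mm farther back than shut.
Start: joints at [1.171, 0.527, 1.433, -0, 1.181, -0.178], TCP at [0.137, 0.61, 0.231] pointing down, gripper open.
Joint ranges: [-3.08, 3.08], [-0.75, 2.2], [0.22, 2.44], [-1.43, 4.57], [0, 2.65], [-2.85, 2.85]. Speed limits (rad/s): [2.79, 2.79, 3.14, 3.14, 3.14, 3.14].

### API

Orientations are given as a unit quaternion [x, y, z, w].
In Python, from station import manip gives the robot as it stands. The module is installed in compiled form; this text tells all that it offers.
- The arm moves only by the tool send_rows, never from a script. Its argument "commands" is a list of rows, each an object with "delta_pos": the shift along the world's x, y, z in cm, a list of three; "yaw": the turn about the world's z in rad. A call has 1 to 10 rows; each row shifts and turns the pose as measured when the row begins; what a row does not reach is not made up. A row lasts 1/8 s, in which the tool goes at most 62.5 mm and 10.7 degrees, less where a joint would pass 70% of its speed; a pose out of reach is approached as far as the arm can. A call is refused whole if a number of a shift passes 6.25 or a number of a turn 0.188, either way. A call with a gripper value outside its range is refused whole. "grip" is the closure, from -1 (fully open) to 1 (shut), set as the call begins (left out, the last holds). The fingers move at their own pace and stop on an object; "force" is the grip in N (left out, the last holds). Time passes only in rows, so rows that do not move let the fingers close. It gives the time, the measured TCP pose, the force and the opening at its end, in the units of the state.
- manip.sense(): the state, without advancing time (a new reading comes with each control period).
- manip.snapshot(name): name is "side" or "top"; returns the picture (420x560x3 uint8, blue, green, red); there is no depth.
- manip.get_calibration(name): a dict with "fx", "fy", "cx", "cy" (pixels), "world_to_cam" (4x4, takes a point from world to camera coordinates). Camera axes: x right, y down, z forward; pixel columns grow to the right and rows downward; lengths in m; the calibration is good to about 2 mm. A picture is of the moment at which its call begins. get_calibration takes no time and is no camera call.
- manip.sign_off(): hands the job in, once; it reports no verdict.
The state is a dict: "t": time; "q": joint angles; "qd": joint speeds; "tau": joint torques, N m; "tcp_pos": TCP position; "tool_rot": TCP orientation; "force": force on the tool from outside, world axes, zero at the start; "ft_torque": the same for the moment, N m; "finger_gap": opening from 0.0 (shut) to 1.0 (fully open).
Only numpy, scipy, OpenCV 4.12 (cv2) and the standard library are available. Lean on these libraries where they do the work, as an engineer would, in place of code of your own. Each camera call takes 0.05 s, during which the arm holds its last target. There are 200 camera calls.

## Working session

There is one attempt and no reset: what is moved stays moved. The work goes in short steps, Python scripts to look and compute and a tool call to move; the robot and the scene stay as the last step left them, time stands still between calls to the robot, and variables do not carry over. Pictures are saved under pics/ and viewed, about 8 in all and at most 12, crops included, and the job is handed in when it is done.

Besides the shell and the picture viewer there is one more tool, called after "Emit:" as a command line: name --argument value ..., lists and objects as JSON in quotes. send_rows: Moves the arm, as the interface text tells. Its arguments: {"type":"object","properties":{"commands":{"type":"array","items":{"type":"object","properties":{"delta_pos":{"type":"array","items":{"type":"number"}},"yaw":{"type":"number"}}}},"grip":{"type":"number"},"force":{"type":"number"}},"required":["commands"]}

```bash
mkdir -p pics
cat > h.py <<'E'
import numpy as np, cv2
from station import manip
def snap(n,name):
    im=np.ascontiguousarray(manip.snapshot(n)); cv2.imwrite('pics/'+name,im); return im
def ray(n,uv,z):
    c=manip.get_calibration(n); M=np.array(c['world_to_cam']); R=M[:3,:3]; o=-R.T@M[:3,3]
    d=R.T@np.array([(uv[0]-c['cx'])/c['fx'],(uv[1]-c['cy'])/c['fy'],1]); return o+d*(z-o[2])/d[2]
def proj(n,p):
    c=manip.get_calibration(n); M=np.array(c['world_to_cam']); q=M[:3,:3]@np.array(p)+M[:3,3]
    return np.array([c['fx']*q[0]/q[2]+c['cx'],c['fy']*q[1]/q[2]+c['cy']])
E
python3 - <<'E'
from h import *
for n in('side','top'):
    snap(n,n+'1.png'); c=manip.get_calibration(n); M=np.array(c['world_to_cam']); print(n,c['fx'],-M[:3,:3].T@M[:3,3],M[:3,:3].round(2).tolist())
s=manip.sense(); print({k:np.round(v,3) for k,v in s.items()})
E
```

```text
side 389.3934796096222 [0.3305524  0.7620082  0.69275218] [[-0.96, -0.28, 0.02], [-0.18, 0.57, -0.8], [0.21, -0.78, -0.59]]
top 427.18952975736676 [ 0.42901538 -0.03240043  1.23680236] [[0.01, -1.0, -0.0], [-0.99, -0.01, -0.1], [0.1, 0.0, -0.99]]
{'t': np.float64(0.1), 'q': array([ 1.17 ,  0.528,  1.434, -0.   ,  1.181, -0.178]), 'qd': array([ 0.001, -0.001, -0.004,  0.001,  0.002, -0.002]), 'tau': array([-0.0000e+00, -4.4330e+01, -1.7859e+01, -0.0000e+00,  4.0000e-03,
        0.0000e+00]), 'tcp_pos': array([0.137, 0.609, 0.23 ]), 'tool_rot': array([ 0.111,  0.994, -0.001, -0.   ]), 'force': array([-0.17 , -0.292, -0.235]), 'ft_torque': array([ 0.069, -0.034, -0.037]), 'finger_gap': np.float64(1.004)}
```

View pics/top1.png

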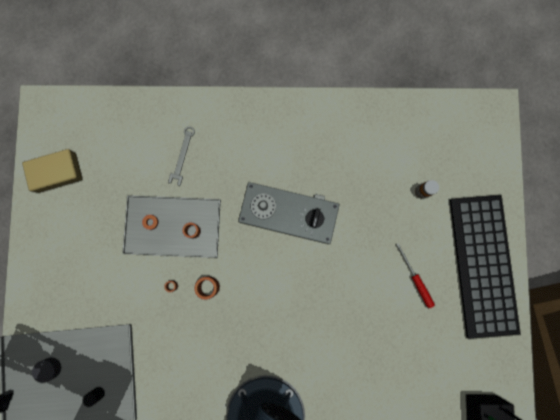

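View pics/side1.png

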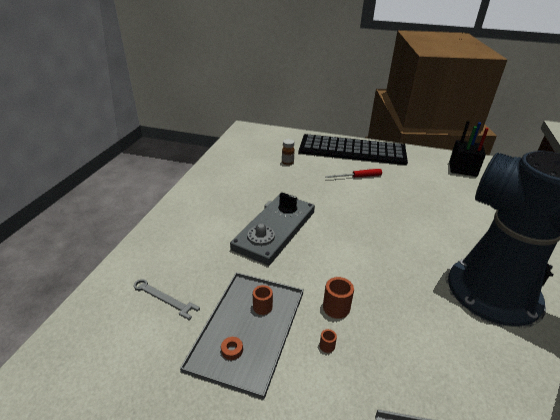

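Top: sleeve in the tray near (192,230), collar (150,222), spindle (263,206), knob (316,217); larger and smaller decoy tubes at (207,287) and (171,286). Side: sleeve at (263,300). Now I'll measure them.

Run:
```python
from h import *
t=cv2.imread('pics/top1.png'); s=cv2.imread('pics/side1.png')
for n,im in(('top',t),('side',s)):
    b,g,r=[im[...,i].astype(int) for i in range(3)]
    m=((r-g>45)&(r-b>45)).astype('u1' if 0 else np.uint8)
    k,l,st,ce=cv2.connectedComponentsWithStats(m)
    for i in range(1,k):
        if st[i,4]>30: print(n,st[i],ce[i].round(1))
def w(uv,z,n='top'): return ray(n,uv,z).round(4)
print('sleeve',w((192,230),.053),w((263,292),.053,'side'),'collar',w((150,222),.021),w((231,345),.021,'side'))
# fixture corners by gray mask rect (top at z=.03)
b,g,r=[t[...,i].astype(int) for i in range(3)]
roi=t[170:260,225:355]; cv2.imwrite('pics/c_top.png',cv2.resize(roi,None,fx=6,fy=6,interpolation=cv2.INTER_CUBIC))
a=cv2.resize(s[185:325,225:325],None,fx=4,fy=4,interpolation=cv2.INTER_CUBIC)
cv2.imwrite('pics/c_side.png',a)
d=(r-b<14)
d=d&(g<150); m=np.zeros(d.shape,np.uint8); m[170:260,225:355]=d[170:260,225:355]
m=cv2.morphologyEx(m,cv2.MORPH_OPEN,np.ones((7,7)));
c=max(cv2.findContours(m,0,2)[0],key=cv2.contourArea); rc=cv2.minAreaRect(c); print(rc)
P=[ray('top',p,.03)[:2] for p in cv2.boxPoints(rc)]; print(np.round(P,4),[np.linalg.norm(P[i]-P[i-1]).round(3) for i in range(4)],np.mean(P,0))
print('spindle',w((263,206),.068),'knob',w((316,217),.076))
```

```text
top [143 215  14  14 102] [149.3 221.6]
top [412 275  23  33 279] [423.1 291.3]
top [196 278  20  21  89] [206.4 287.9]
side [354 169  28   7 147] [367.8 171.8]
side [326 277  28  21 201] [339.6 287.5]
side [253 285  19  15 102] [262.3 292.8]
side [321 329  16  14  75] [328.3 336.1]
side [221 337  22  19 246] [231.3 345.6]
sleeve [0.5124 0.2066 0.053 ] [0.5107 0.2119 0.053 ] collar [0.5366 0.3337 0.021 ] [0.5374 0.3356 0.021 ]
((287.592529296875, 211.0333251953125), (101.17073059082031, 49.85365295410156), 12.680383682250977)
[[ 0.5313  0.0961]
 [ 0.6715  0.0674]
 [ 0.6094 -0.2153]
 [ 0.4707 -0.1834]] [np.float64(0.286), np.float64(0.143), np.float64(0.289), np.float64(0.142)] [ 0.57073091 -0.05878796]
spindle [0.5792 0.0097 0.068 ] knob [ 0.5491 -0.1358  0.076 ]
```

View pics/c_top.png

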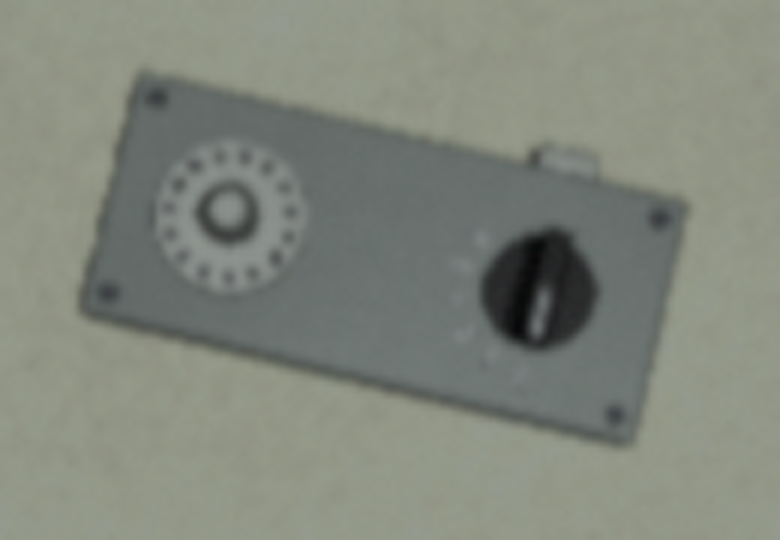

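View pics/c_side.png

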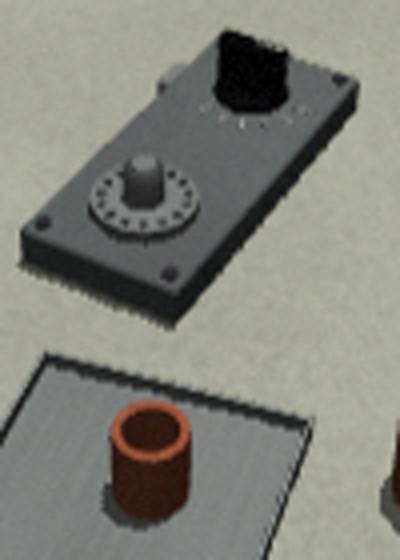

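Crop top: faceplate centre ≈ (231,215), knob bar centre ≈ (542,287) with the pointer towards the robot (home); all five short marks lie clockwise from it. Crop side: spindle top ≈ (145,160), sleeve rim centre ≈ (151,432). Next I'll triangulate these points.

```bash
cat >> h.py <<'E'
def tri(a,b):  # a: top uv, b: side uv
    L=[];r=[]
    for n,uv in(('top',a),('side',b)):
        c=manip.get_calibration(n); M=np.array(c['world_to_cam']); o=-M[:3,:3].T@M[:3,3]
        d=M[:3,:3].T@np.array([(uv[0]-c['cx'])/c['fx'],(uv[1]-c['cy'])/c['fy'],1]); d/=np.linalg.norm(d)
        P=np.eye(3)-np.outer(d,d); L.append(P); r.append(P@o)
    x=np.linalg.lstsq(np.vstack(L),np.hstack(r),rcond=None)[0]
    return x.round(4)
def redcomp(im,box,th=25):
    x0,y0,x1,y1=box; b,g,r=[im[y0:y1,x0:x1,i].astype(int) for i in range(3)]
    m=((r-b>th)&(r-g>th*.8)).astype(np.uint8); c=max(cv2.findContours(m,0,2)[0],key=cv2.contourArea)
    (cx,cy),(w,h),a=cv2.minAreaRect(c); x,y,ww,hh=cv2.boundingRect(c); return (x+x0,y+y0,ww,hh)
E
python3 - <<'E'
from h import *
t=cv2.imread('pics/top1.png'); s=cv2.imread('pics/side1.png')
for th in (20,30,40): print(redcomp(t,(178,215,208,245),th),redcomp(t,(135,208,165,236),th),redcomp(s,(245,275,285,325),th))
cs=lambda x,y:(225+(x+.5)/4-.5,185+(y+.5)/4-.5)
ct=lambda x,y:(225+(x+.5)/6-.5,170+(y+.5)/6-.5)
print('sleeve',tri((192,229.8),cs(151,432)))
print('spindle top',tri(ct(230,210),cs(145,158)),'face',ray('top',ct(231,215.5),.04),ray('side',cs(144,192),.04))
print('knob disc',ray('top',ct(540,290),.038),'bar',ray('top',ct(542,287),.076),'bar side',ray('side',cs(253,42),.076))
P=np.array([ray('top',ct(*p),.03)[:2] for p in((143,73),(685,205),(630,442),(83,312))]);print(P,P.mean(0))
S=np.array([ray('top',ct(*p),.03)[:2] for p in((157,97),(660,218),(616,414),(108,292))]);print(S,S.mean(0),np.degrees(np.arctan2(*(S[0]-S[1])[::-1])),np.degrees(np.arctan2(*(S[3]-S[2])[::-1])))
c=S.mean(0)
E
```

```text
(182, 222, 18, 16) (142, 214, 16, 16) (253, 285, 20, 30)
(183, 222, 16, 16) (142, 215, 16, 15) (253, 285, 20, 29)
(183, 223, 16, 15) (142, 215, 15, 15) (253, 285, 20, 16)
sleeve [0.5134 0.208  0.046 ]
spindle top [0.5823 0.0097 0.0722] face [0.58423234 0.01044065 0.04      ] [0.584257   0.00544067 0.04      ]
knob disc [ 0.55036461 -0.1351409   0.038     ] bar [ 0.54789793 -0.13279576  0.076     ] bar side [ 0.54911219 -0.13644856  0.076     ]
[[ 0.65377413  0.05361493]
 [ 0.59229531 -0.20470613]
 [ 0.47967656 -0.17808141]
 [ 0.53897282  0.08023383]] [ 0.56617971 -0.0622347 ]
[[ 0.64222079  0.04676005]
 [ 0.58597698 -0.19280091]
 [ 0.49279043 -0.17155102]
 [ 0.54857014  0.06857245]] [ 0.56738958 -0.06225486] 76.78746659804892 76.92235949913179
```

Emit:
send_rows --commands '[{"delta_pos": [3.8,-4.1,-0.8]},{"delta_pos": [3.8,-4.1,-0.8]},{"delta_pos": [3.8,-4.1,-0.8]},{"delta_pos": [3.8,-4.1,-0.8]},{"delta_pos": [3.8,-4.1,-0.8]},{"delta_pos": [3.8,-4.1,-0.8]},{"delta_pos": [3.8,-4.1,-0.8]},{"delta_pos": [3.8,-4.1,-0.8]},{"delta_pos": [3.5,-3.5,-0.8]},{"delta_pos": [0,0,0]}]' --grip -1 --force 40

```text
validation failed for argument at $.co...
```

Emit:
send_rows --commands '[{"delta_pos": [3.8,-4.1,-0.8],"yaw": 0},{"delta_pos": [3.8,-4.1,-0.8],"yaw": 0},{"delta_pos": [3.8,-4.1,-0.8],"yaw": 0},{"delta_pos": [3.8,-4.1,-0.8],"yaw": 0},{"delta_pos": [3.8,-4.1,-0.8],"yaw": 0},{"delta_pos": [3.8,-4.1,-0.8],"yaw": 0},{"delta_pos": [3.8,-4.1,-0.8],"yaw": 0},{"delta_pos": [3.8,-4.1,-0.8],"yaw": 0},{"delta_pos": [3.5,-3.5,-0.8],"yaw": 0},{"delta_pos": [0,0,0],"yaw": 0}]' --grip -1 --force 40

```text
t: 1.35
tcp_pos: [0.4843, 0.2343, 0.1537]
tool_rot: [0.109, 0.994, -0.0, -0.0]
force: [-0.4, 0.2, 0.7]
finger_gap: 0.999
```

Emit:
send_rows --commands '[{"delta_pos": [2.8,-2.5,-2],"yaw": 0},{"delta_pos": [0,0,-3],"yaw": 0},{"delta_pos": [0,0,-2],"yaw": 0},{"delta_pos": [0,0,0],"yaw": 0}]'

```text
t: 1.85
tcp_pos: [0.5101, 0.2108, 0.0819]
tool_rot: [0.109, 0.994, 0.0, -0.002]
force: [-0.9, -0.4, 0.6]
finger_gap: 1.0
```

Run:
```python
from h import *
a=snap('side','s2.png'); b=snap('top','t2.png'); print(manip.sense()['tcp_pos'],proj('top',manip.sense()['tcp_pos']),proj('side',manip.sense()['tcp_pos']))
A=cv2.resize(a[200:350,180:340],None,fx=2.5,fy=3.5); B=cv2.resize(b[170:270,140:230],(390,525))
cv2.imwrite('pics/v2.png',np.hstack([A,B]))
```

```text
[0.51133711 0.21101626 0.08339203] [188.10566786 229.5587728 ] [262.79165967 281.82577218]
```

View pics/v2.png

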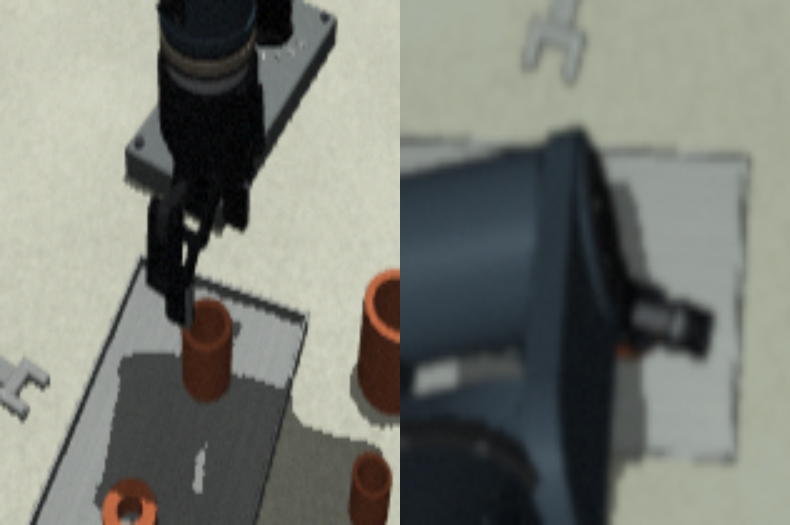

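The side view shows the sleeve (rim at crop (207,320)) between the fingers, and the TCP projects to the same column. I'll descend and grip.

Emit:
send_rows --commands '[{"delta_pos": [0.1,-0.2,-2.5],"yaw": 0},{"delta_pos": [0,0,-2.0],"yaw": 0},{"delta_pos": [0,0,-1.4],"yaw": 0},{"delta_pos": [0,0,-0.4],"yaw": 0},{"delta_pos": [0,0,0],"yaw": 0}]'

```text
t: 2.58
tcp_pos: [0.5151, 0.212, 0.0242]
tool_rot: [0.107, 0.994, 0.002, 0.005]
force: [0.3, 0.6, 0.4]
finger_gap: 0.995
```

Emit:
send_rows --commands '[{"delta_pos": [-0.2,-0.3,-0.5],"yaw": 0},{"delta_pos": [0,0,0],"yaw": 0}]'

```text
t: 2.82
tcp_pos: [0.5136, 0.209, 0.02]
tool_rot: [0.107, 0.994, 0.003, 0.006]
force: [-0.1, 0.0, 0.1]
finger_gap: 1.004
```

Emit:
send_rows --commands '[{"delta_pos": [0,0,0],"yaw": 0},{"delta_pos": [0,0,0],"yaw": 0},{"delta_pos": [0,0,0],"yaw": 0},{"delta_pos": [0,0,0],"yaw": 0},{"delta_pos": [0,0,0],"yaw": 0},{"delta_pos": [0,0,0],"yaw": 0},{"delta_pos": [0,0,0],"yaw": 0},{"delta_pos": [0,0,0],"yaw": 0}]' --grip 1 --force 40

```text
t: 3.82
tcp_pos: [0.5146, 0.2092, 0.0209]
tool_rot: [0.107, 0.994, 0.003, 0.007]
force: [-0.6, 1.1, 0.4]
finger_gap: 0.496
```

Emit:
send_rows --commands '[{"delta_pos": [0,0,2],"yaw": 0},{"delta_pos": [0,0,4],"yaw": 0},{"delta_pos": [0,0,4],"yaw": 0},{"delta_pos": [1.5,-4,1.5],"yaw": 0},{"delta_pos": [1.7,-4.5,0],"yaw": 0},{"delta_pos": [1.7,-4.5,0],"yaw": 0},{"delta_pos": [1.7,-4.5,0],"yaw": 0},{"delta_pos": [0,0,0],"yaw": 0}]'

```text
t: 4.82
tcp_pos: [0.5758, 0.0281, 0.1343]
tool_rot: [0.105, 0.994, 0.001, 0.0]
force: [-0.3, 0.8, -2.9]
finger_gap: 0.493
```

Emit:
send_rows --commands '[{"delta_pos": [0.8,-1.7,-0.8],"yaw": 0},{"delta_pos": [0,0,-0.8],"yaw": 0},{"delta_pos": [0,0,0],"yaw": 0},{"delta_pos": [0,0,0],"yaw": 0}]'

```text
t: 5.32
tcp_pos: [0.581, 0.0122, 0.115]
tool_rot: [0.104, 0.995, 0.001, -0.003]
force: [-0.4, -0.3, -2.7]
finger_gap: 0.495
```

Run:
```python
from h import *
a=snap('side','s3.png'); b=snap('top','t3.png'); s=manip.sense(); print(s['tcp_pos'],s['tool_rot'],s['q'])
A=cv2.resize(a[170:270,215:315],(560,560),interpolation=cv2.INTER_CUBIC); cv2.imwrite('pics/v3.png',A)
p=s['tcp_pos']
for z in(-.018,.032): print(proj('side',p+[0,0,z]),(proj('side',p+[0,0,z])-[215,170])*5.6)
print('spindle axis',[(proj('side',[.584,.0108,z])-[215,170])*5.6 for z in (.04,.068)])
```

```text
[0.58097783 0.01226082 0.11522316] [ 0.10421014  0.99455023  0.00115713 -0.00295733] [-0.17208814  0.62626713  1.64049097  0.00247489  0.88089373 -1.535665  ]
[260.87283844 217.02974966] [256.88789527 263.36659811]
[260.75634974 200.81347046] [256.23555852 172.55543457]
spindle axis [array([252.44324848, 357.69887321]), array([252.02234274, 310.86182057])]
```

View pics/v3.png

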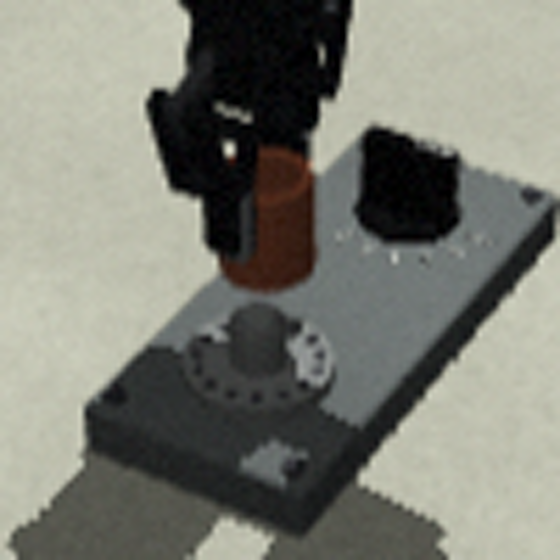

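Sleeve bottom centre is at column 268 and the spindle/faceplate axis at about 259.5, while the rows agree to within about 2 mm. The correction is about +4.7 mm in x and −0.9 mm in y.

Emit:
send_rows --commands '[{"delta_pos": [0.4,-0.1,0],"yaw": 0},{"delta_pos": [0.1,0,0],"yaw": 0},{"delta_pos": [0,0,0],"yaw": 0}]'

```text
t: 5.8
tcp_pos: [0.5867, 0.0119, 0.116]
tool_rot: [0.104, 0.995, 0.001, -0.002]
force: [0.1, -0.0, -3.2]
finger_gap: 0.497
```

Emit:
send_rows --commands '[{"delta_pos": [-0.1,-0.1,-1.5],"yaw": 0},{"delta_pos": [0,0,-1.0],"yaw": 0},{"delta_pos": [0,0,-0.5],"yaw": 0},{"delta_pos": [0,0,0],"yaw": 0}]'

```text
t: 6.3
tcp_pos: [0.5849, 0.0108, 0.083]
tool_rot: [0.104, 0.995, 0.001, -0.003]
force: [-0.4, -0.6, -2.1]
finger_gap: 0.496
```

Run:
```python
from h import *
a=snap('side','s4.png'); s=manip.sense(); print(s['tcp_pos'],s['force'])
A=cv2.resize(a[170:270,215:315],(560,560),interpolation=cv2.INTER_CUBIC); cv2.imwrite('pics/v4.png',A)
```

```text
[0.5850633  0.0108134  0.08329957] [-0.51865935  0.31004522 -3.05550631]
```

View pics/v4.png

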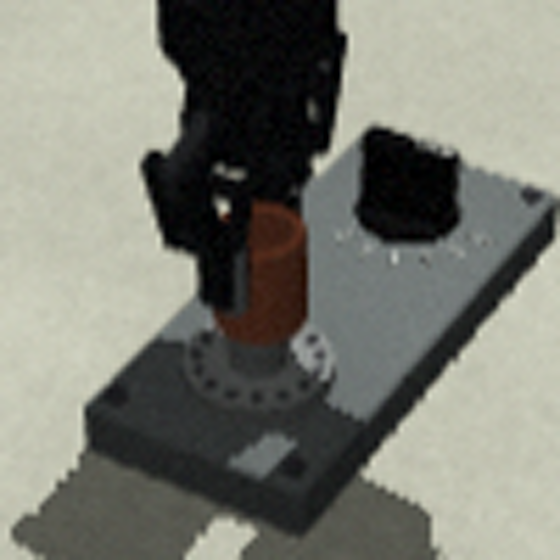

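The sleeve (columns 214–308, centre 261) is concentric with the spindle (≈259) and has started over its tip with no side force. I'll keep lowering.

Emit:
send_rows --commands '[{"delta_pos": [0.05,0,-0.5],"yaw": 0},{"delta_pos": [0,0,-0.5],"yaw": 0},{"delta_pos": [0,0,-0.5],"yaw": 0},{"delta_pos": [0,0,0],"yaw": 0}]'

```text
t: 6.85
tcp_pos: [0.5862, 0.0107, 0.0678]
tool_rot: [0.104, 0.995, 0.001, -0.002]
force: [-0.2, -0.6, -2.7]
finger_gap: 0.495
```

Emit:
send_rows --commands '[{"delta_pos": [0,0,-0.5],"yaw": 0},{"delta_pos": [0,0,-0.25],"yaw": 0},{"delta_pos": [0,0,-0.15],"yaw": 0}]'

```text
t: 7.22
tcp_pos: [0.5865, 0.0107, 0.0585]
tool_rot: [0.104, 0.995, 0.001, -0.002]
force: [0.3, -0.3, -2.6]
finger_gap: 0.497
```

Emit:
send_rows --commands '[{"delta_pos": [0,0,-0.12],"yaw": 0},{"delta_pos": [0,0,-0.12],"yaw": 0}]'

```text
t: 7.48
tcp_pos: [0.5864, 0.0107, 0.0581]
tool_rot: [0.104, 0.995, 0.001, -0.002]
force: [-2.7, 0.3, 7.9]
finger_gap: 0.491
```

Contact at TCP z 0.058, as predicted for seating. I'll release.

Emit:
send_rows --commands '[{"delta_pos": [0,0,0],"yaw": 0},{"delta_pos": [0,0,0],"yaw": 0},{"delta_pos": [0,0,0],"yaw": 0},{"delta_pos": [0,0,0],"yaw": 0},{"delta_pos": [0,0,0],"yaw": 0}]' --grip -1

```text
t: 8.1
tcp_pos: [0.5878, 0.0105, 0.059]
tool_rot: [0.104, 0.995, 0.001, -0.0]
force: [0.4, 0.3, 0.4]
finger_gap: 0.999
```

Emit:
send_rows --commands '[{"delta_pos": [0,0,2],"yaw": 0},{"delta_pos": [0,0,3],"yaw": 0},{"delta_pos": [0,0,3],"yaw": 0},{"delta_pos": [-1,-4.3,0],"yaw": 0},{"delta_pos": [-1,-4.3,0],"yaw": 0},{"delta_pos": [-1,-4,0],"yaw": 0},{"delta_pos": [0,0,0],"yaw": 0}]'

```text
t: 8.98
tcp_pos: [0.5571, -0.1182, 0.1412]
tool_rot: [0.102, 0.995, 0.0, 0.0]
force: [-0.8, 0.5, 0.3]
finger_gap: 0.998
```

Emit:
send_rows --commands '[{"delta_pos": [-0.6,-1.7,-1.5],"yaw": -0.025},{"delta_pos": [0,0,-2],"yaw": 0},{"delta_pos": [0,0,0],"yaw": 0}]'

```text
t: 9.35
tcp_pos: [0.55, -0.1351, 0.1035]
tool_rot: [0.115, 0.993, 0.001, -0.0]
force: [0.9, 0.4, -0.1]
finger_gap: 1.004
```

Run:
```python
from h import *
a=snap('side','s5.png'); s=manip.sense(); print(s['tcp_pos'],s['tool_rot'],s['q'])
A=cv2.resize(a[160:260,215:335],(672,560),interpolation=cv2.INTER_CUBIC); cv2.imwrite('pics/v5.png',A)
for z in (.045,.076): print((proj('side',[s['tcp_pos'][0],s['tcp_pos'][1],z])-[215,160])*5.6)
```

```text
[ 0.55069128 -0.13542918  0.10437025] [1.15181626e-01 9.93344261e-01 4.24312817e-04 4.38319143e-04] [-4.38723012e-01  6.27082840e-01  1.68787631e+00  1.47313264e-03
  8.26072408e-01 -1.77964175e+00]
[402.51939558 247.08989381]
[404.58438226 197.22853476]
```

View pics/v5.png

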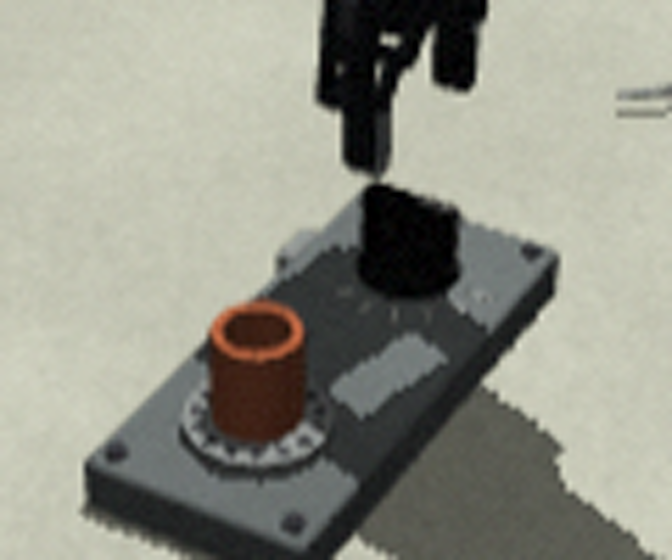

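The sleeve stands upright, seated on the faceplate (rim at (257,330)). The knob bar top is centred at about (411,197), matching the bias-corrected TCP column. I'll descend and pinch.

Emit:
send_rows --commands '[{"delta_pos": [0,0,-2],"yaw": 0},{"delta_pos": [0,0,-2],"yaw": 0},{"delta_pos": [0,0,-1.4],"yaw": 0},{"delta_pos": [0,0,-0.3],"yaw": 0},{"delta_pos": [0,0,0],"yaw": 0}]'

```text
t: 10.02
tcp_pos: [0.5531, -0.1348, 0.0477]
tool_rot: [0.114, 0.993, -0.0, 0.003]
force: [0.3, 1.1, 1.0]
finger_gap: 0.997
```

Emit:
send_rows --commands '[{"delta_pos": [-0.2,0,-0.15],"yaw": 0},{"delta_pos": [0,0,0],"yaw": 0},{"delta_pos": [0,0,0],"yaw": 0},{"delta_pos": [0,0,0],"yaw": 0},{"delta_pos": [0,0,0],"yaw": 0},{"delta_pos": [0,0,0],"yaw": 0},{"delta_pos": [0,0,0],"yaw": 0},{"delta_pos": [0,0,0],"yaw": 0},{"delta_pos": [0,0,0],"yaw": 0},{"delta_pos": [0,0,0],"yaw": 0}]' --grip 1 --force 60

```text
t: 11.28
tcp_pos: [0.552, -0.1353, 0.048]
tool_rot: [0.114, 0.993, -0.001, 0.004]
force: [0.7, -0.1, 1.0]
finger_gap: 0.151
```

```bash
cat >> h.py <<'E'
def st():
    s=manip.sense(); r=s['tool_rot']; print(round(s['t'],2),s['tcp_pos'].round(4),'yaw',round(2*np.arctan2(r[0],r[1]),3),'F',s['force'].round(1),'M',s['ft_torque'].round(3),'gap',s['finger_gap'],s['q'][5].round(3))
E
python3 -c "
from h import *
st()"
```

```text
11.28 [ 0.552  -0.1353  0.048 ] yaw 0.228 F [ 0.7 -0.1  1. ] M [ 0.051  0.052 -0.023] gap 0.1505733826664668 -1.781
```

Emit:
send_rows --commands '[{"delta_pos": [0,0,0],"yaw": -0.14},{"delta_pos": [0,0,0],"yaw": -0.14},{"delta_pos": [0,0,0],"yaw": -0.14},{"delta_pos": [0,0,0],"yaw": 0},{"delta_pos": [0,0,0],"yaw": 0}]'

```text
t: 11.9
tcp_pos: [0.5513, -0.1368, 0.048]
tool_rot: [0.322, 0.947, -0.003, 0.004]
force: [0.0, -0.4, 1.1]
finger_gap: 0.153
```

```bash
python3 -c "
from h import *
st()"
```

```text
11.9 [ 0.5513 -0.1368  0.048 ] yaw 0.655 F [ 0.  -0.4  1.1] M [ 0.021 -0.016  0.042] gap 0.1529114865743183 -1.346
```

First click reached (0.427 rad). On to the second.

Emit:
send_rows --commands '[{"delta_pos": [0,0.1,0],"yaw": -0.14},{"delta_pos": [0,0,0],"yaw": -0.14},{"delta_pos": [0,0,0],"yaw": -0.13},{"delta_pos": [0,0,0],"yaw": 0},{"delta_pos": [0,0,0],"yaw": 0}]'

```text
t: 12.52
tcp_pos: [0.55, -0.1379, 0.0481]
tool_rot: [0.508, 0.862, -0.006, 0.002]
force: [-1.5, -0.6, 0.6]
finger_gap: 0.151
```

```bash
python3 -c "
from h import *
st()"
```

```text
12.53 [ 0.55   -0.1379  0.0481] yaw 1.065 F [-1.5 -0.6  0.6] M [-0.035  0.002  0.003] gap 0.15135590274662566 -0.928
```

Emit:
send_rows --commands '[{"delta_pos": [0.05,0.15,0],"yaw": -0.14},{"delta_pos": [0,0.1,0],"yaw": -0.14},{"delta_pos": [0,0,0],"yaw": -0.14},{"delta_pos": [0,0,0],"yaw": 0},{"delta_pos": [0,0,0],"yaw": 0}]'

```text
t: 13.15
tcp_pos: [0.5484, -0.1384, 0.0481]
tool_rot: [0.675, 0.738, -0.009, 0.0]
force: [-1.5, -1.1, 1.5]
finger_gap: 0.155
```

Run:
```python
from h import *
st(); a=snap('side','s6.png'); b=snap('top','t6.png')
A=cv2.resize(a[160:260,215:335],(480,400),interpolation=cv2.INTER_CUBIC); B=cv2.resize(b[160:260,235:335],(320,400))
cv2.imwrite('pics/v6.png',np.hstack([A,B[:, :320]])); st()
```

```text
13.15 [ 0.5484 -0.1384  0.0481] yaw 1.482 F [-1.5 -1.1  1.5] M [-0.084 -0.104 -0.051] gap 0.15484846089646292 -0.503
13.25 [ 0.5484 -0.1384  0.048 ] yaw 1.482 F [-1.6 -1.2  0.3] M [-0.022 -0.045 -0.019] gap 0.15131378964346343 -0.502
```

View pics/v6.png

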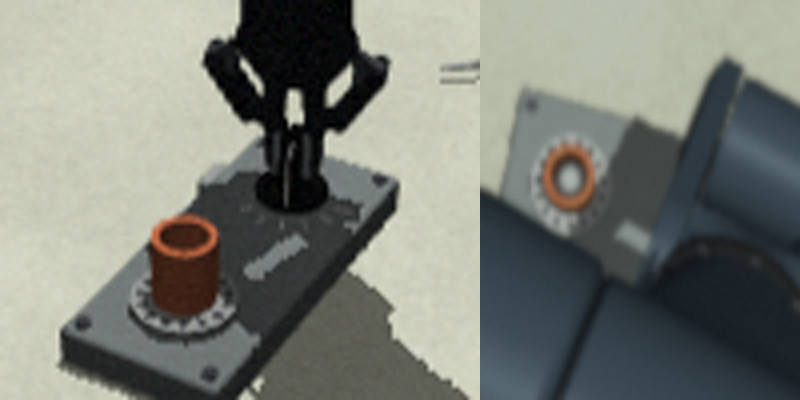

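The sleeve stands upright on the faceplate. The bar's white pointer (about (290,185)) has turned toward the spindle side. Total turn is 1.254 rad against 1.257, with almost no residual moment, so I'm handing in.

```bash
python3 -c "
from h import *
print(manip.sign_off())"
```

```text
the job is handed in; nothing more can be done
None
```

The job is done and handed in at about 13 s of the 62 s allowed; no verdict was reported.

- **Sleeve:** I took the middle-sized tall sleeve from the tray and lowered it over the spindle. Contact came at TCP height 0.058 m, as predicted for the faceplate. I then let go of it, and the later side and top pictures show it standing upright, seated and concentric.
- **Knob:** I pinched the knob at home and turned it clockwise one click at a time. The gripper had turned about 0.427, 0.837 and 1.254 rad after each click, against stops at 0.419, 0.838 and 1.257. It ended still gripped in the third stop, with a vertical-axis moment of about 0.02 N m and side force of about 2 N.
- **Knob angle not seen directly:** it is inferred from the gripper's rotation, since the fingers hide most of the bar.
- **Disagreements:** the side camera was about 1.3 pixels (3–4 mm) off the measured positions, and I corrected for that by eye. The TCP also drifted about 3–5 mm while turning the knob, with no notable force.
- **Other objects:** the planned path stayed clear of the collar, wrench, screwdriver and jar, but I took no dedicated final picture of them.

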